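# Close the ink tubs at the mixing bench

### The job

Printing is over for two of the inks on the mixing bench: press the lids of the wide, low tub and of the tall, narrow tub straight down until both are fully home. The middle-sized tub is still in use, so leave its lid standing loose as it is, and leave all three tubs upright where they stand.

Things in the scene. Friction and masses are not known exactly. Their poses are not given: they have to be found in the camera images.
- wide_lid_top (a point): The wide, low tub: round white plastic, 120 mm across, with a flat round press-on lid 128 mm across. Point: middle of the lid's upper face, z up. Starts 10 to 14 mm proud; fully home, at a firm stop, its top is 75 mm above the bench. A push of about 7 N slides it straight down (set a force stop near 15 N); no spring, it stays where left. The tub (about 0.9 kg) stands loose.
- tall_lid_top (a point): The tall, narrow tub: round white plastic, 76 mm across, with a flat round press-on lid 84 mm across. Point: middle of the lid's upper face, z up. Starts 10 to 14 mm proud; fully home, at a firm stop, its top is 140 mm above the bench. A push of about 7 N slides it straight down (set a force stop near 15 N); no spring, it stays where left. The tub (about 0.9 kg) stands loose.
- mid_lid_top (a point): The middle-sized tub (in diameter and in height), still in use: round white plastic, 96 mm across, with a flat round press-on lid 104 mm across. Point: middle of the lid's upper face, z up. Starts 10 to 14 mm proud; fully home, at a firm stop, its top is 105 mm above the bench. Do not push it: it slides as easily as the others.
Mind the look-alikes: they are no part of the job. Leave any orange or turquoise look-alike of the part that bears tall_lid_top alone. What is shaped like the part that bears wide_lid_top but red is not meant.

How it is judged:
By the outcome, as a careful person would: the job done as asked, in the order asked, and still so for the second after the job is handed in, with the robot touching nothing.
It also fails if it takes over 48 s, if anything falls off the work surface, if the arm or the gripper's body presses on something with over 40 N, if the wrist force passes 120 N, or if a joint passes its speed limit or range.

### The arm

A 6-joint arm with a two-finger parallel gripper is mounted at the origin on the work surface. World frame = base frame: x ahead of the robot, y to its left, z up, the work surface at z = 0. Lengths are in m, angles in rad, forces in N, time in s.
With the tool pointing down it reaches from about 0.325 to 0.875 m from the base axis. Payload 4.4 kg.
Tool frame: the origin (TCP) lies midway between the tips of the shut fingers; the grasp point (between the pads) lies 19 mm behind it (r.grip_depth is the distance from the TCP to the grasp point, in m); z points along the fingers, y is the line along which they close (so a half turn about z gives the same grasp; the last joint's range is limited). The gripper opens to 85 mm and grips with 20 to 120 N. Pads are 22 mm wide; open, the fingers measure 114 mm over their backs; the gripper's body (76 mm by 85 mm) begins 54 mm behind the grasp point. The pads swing forward as they close: fully open they stand 13 mm farther back than shut.
Start: joints at [-1.462, 0.207, 1.542, -0, 1.393, -0.15], TCP at [0.147, -0.556, 0.231] pointing down, gripper open.
Joint ranges: [-2.73, 2.73], [-0.86, 2.22], [0.23, 2.46], [-1.11, 4.25], [0.08, 2.63], [-2.82, 2.82]. Speed limits (rad/s): [2.79, 2.79, 3.14, 3.14, 3.14, 3.14].

### API

Orientations are given as a unit quaternion [x, y, z, w].
In Python, from station import r gives the robot as it stands.
- The arm moves only by the tool play_rows, never from a script. Its argument "commands" is text: rows parted by semicolons, each of 6 numbers parted by spaces: the shift along the tool's x, y, z in m, then the turn, a rotation vector about the tool's x, y, z in degrees. In form: dx dy dz wx wy wz; .... A call has 1 to 8 rows; each row shifts and turns the commanded pose from where the row before left it, along the tool's axes as they then stand; what a row does not reach is not made up. A row lasts 1/10 s, in which the tool goes at most 50 mm and 8.59 degrees, less where a joint would pass 70% of its speed; a pose out of reach is approached as far as the arm can. A call is refused whole if a number of a shift passes 0.05 or a number of a turn 8.59, either way. A call with a gripper value outside its range is refused whole. "gripper" is the finger opening in m, from 0 to 0.0854, set as the call begins (left out, the last holds). The fingers move at their own pace and stop on an object; "newtons" is the grip in N (left out, the last holds). Time passes only in rows, so rows that do not move let the fingers close. It gives the time, the measured TCP pose, the force, the opening and the grip force at its end, in the units of the state.
- r.observe(): the state, without advancing time (a new reading comes with each control period).
- r.capture(name): name is "side" or "top" or "wrist"; returns a dict with "color" (420x560x3 uint8, blue, green, red), "depth" (420x560 float32, m along the optical axis (not along the pixel's ray), 0 where there is no reading), "fx", "fy", "cx", "cy" (pixels), "k1" (the pictures are not rectified: a ray, as slopes to the right and down, at radius r is drawn at 1 + k1 r^2 times it, then the intrinsics apply), "extrinsics" (4x4, takes a point from world to camera coordinates). Camera axes: x right, y down, z forward; pixel columns grow to the right and rows downward; lengths in m; the calibration is good to about 2 mm. A picture is of the moment at which its call begins.
- r.hand_in(): hands the job in; it is judged then, once.
The state is a dict: "time": time; "joint_pos": joint angles; "dq": joint speeds; "joint_torque": joint torques, N m; "tcp_pos": TCP position; "tool_rot": TCP orientation; "force": force on the tool from outside, world axes, zero at the start; "ft_torque": the same for the moment, N m; "width": finger opening in m; "grasp_force": force on a finger pad.
Only numpy, scipy, OpenCV 4.12 (cv2) and the standard library are available. Lean on these libraries where they do the work, as an engineer would, in place of code of your own. Each camera call takes 0.05 s, during which the arm holds its last target. There are 200 camera calls.

## Working session

There is one attempt and no reset: what is moved stays moved. The work goes in short steps, Python scripts to look and compute and a tool call to move; the robot and the scene stay as the last step left them, time stands still between calls to the robot, and variables do not carry over. Pictures are saved under pics/ and viewed, at most 10 in all, crops included, and the job is handed in when it is done.

Besides the shell and the picture viewer there is one more tool, called in YAML: its name, and indented under it one key for each argument. play_rows: Moves the arm, as the interface text tells. Its arguments: {"type":"object","properties":{"commands":{"type":"string"},"gripper":{"type":"number"},"newtons":{"type":"number"}},"required":["commands"]}

```bash
mkdir -p pics
cat > h.py <<'E'
import numpy as np,cv2
from station import r
def world(c,u,v,z=None):
    K=np.array([[c['fx'],0,c['cx']],[0,c['fy'],c['cy']],[0,0,1]],float)
    p=cv2.undistortPoints(np.array([[[u,v]]],float),K,np.array([c['k1'],0,0,0,0]))[0,0]
    E=np.array(c['extrinsics']);R,t=E[:3,:3],E[:3,3]
    d=R.T@np.array([p[0],p[1],1]);o=-R.T@t
    s=c['depth'][int(v),int(u)] if z is None else (z-o[2])/d[2]
    return o+s*d
E
python3 - <<'E'
from h import *
import pickle
for n in('top','side'):
    c=r.capture(n);cv2.imwrite(f'pics/{n}0.png',c['color']);pickle.dump(c,open(n+'.pkl','wb'))
print(r.observe())
E
```

```text
{'time': 0.1, 'joint_pos': array([-1.46252103e+00,  2.07346673e-01,  1.54282550e+00, -2.57016470e-05,
        1.39351205e+00, -1.50515493e-01]), 'dq': array([ 7.52242470e-04, -3.48751351e-03, -3.11270263e-03, -6.76165722e-05,
       -2.64220592e-04,  1.23698625e-03]), 'joint_torque': array([-5.22621322e-04, -3.84091544e+01, -2.92549056e+01, -2.09743184e-04,
        4.87212572e-03,  1.88592617e-05]), 'tcp_pos': array([ 0.14704618, -0.55516307,  0.2302283 ]), 'tool_rot': array([ 9.91639254e-01,  1.29036805e-01,  9.44118919e-06, -1.04581669e-03]), 'force': array([-0.27617427, -0.03029629,  0.14062338]), 'ft_torque': array([ 0.02236423, -0.0351117 ,  0.03196457]), 'grasp_force': 0.0, 'width': 0.08548792941093196}
```

View pics/top0.png

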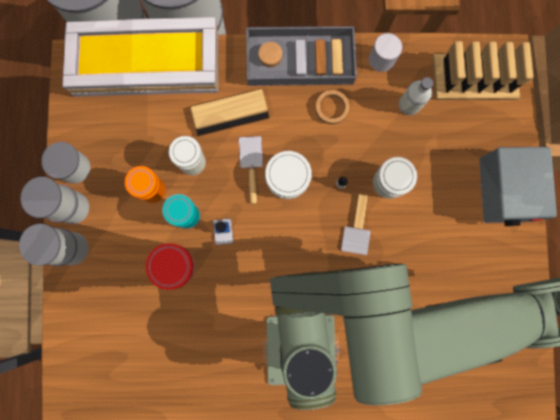

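View pics/side0.png

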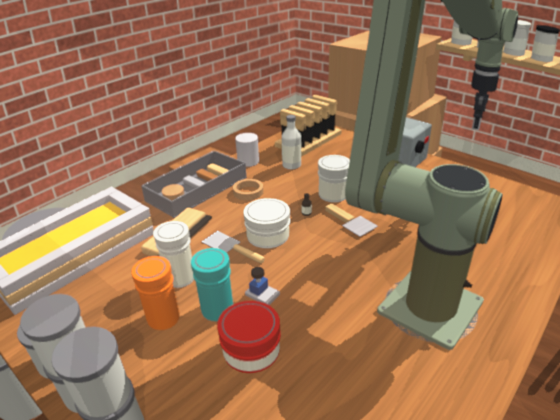

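The top view shows the white wide tub at (288,174), the tall tub at (185,152) and the mid tub at (396,177). The look-alikes are orange (142,183), turquoise (180,211) and red (169,266).

Run:
```python
from h import *
import pickle
c=pickle.load(open('top.pkl','rb'))
for n,u,v in(('wide',288,174),('tall',185,152),('mid',396,177),('orange',142,183),('turq',180,211),('red',169,266)):
    P=np.array([world(c,a,b) for a in range(u-32,u+33) for b in range(v-32,v+33) if c['depth'][b,a]>0])
    z0=np.median([world(c,u+a,v+b)[2] for a in range(-3,4) for b in range(-3,4)])
    q=P[abs(P[:,2]-z0)<.007];q=q[np.linalg.norm(q[:,:2]-world(c,u,v)[:2],axis=1)<.075]
    (cx,cy),rad=cv2.minEnclosingCircle(q[:,:2].astype(np.float32))
    print(n,z0.round(4),(cx,cy),rad,q.mean(0).round(4),len(q))
print(np.array(c['extrinsics']).round(3))
```

```text
wide 0.0893 (0.49589085578918457, 0.029358865693211555) 0.06415607035160065 [0.495  0.0299 0.089 ] 1576
tall 0.1523 (0.5481299757957458, 0.3071735203266144) 0.042989034205675125 [0.5471 0.3072 0.1523] 737
mid 0.1214 (0.4764308035373688, -0.2704533636569977) 0.05179363116621971 [ 0.4763 -0.2698  0.1206] 1021
orange 0.1557 (0.46698829531669617, 0.42383667826652527) 0.04301767796278 [0.4672 0.4235 0.1555] 742
turq 0.1565 (0.39181816577911377, 0.32298868894577026) 0.04206504300236702 [0.3916 0.3229 0.156 ] 759
red 0.0913 (0.24401263892650604, 0.3608589470386505) 0.06502237170934677 [0.2444 0.3602 0.0909] 1701
[[-0.022 -1.     0.015  0.065]
 [-0.993  0.02  -0.117  0.398]
 [ 0.116 -0.017 -0.993  1.493]
 [ 0.     0.     0.     1.   ]]
```

play_rows:
  commands: "0.03 -0.03 0 0 0 0;0.03 -0.03 0 0 0 0;0.03 -0.03 0 0 0 0;0.03 -0.03 0 0 0 0;0.03 -0.03 0 0 0 0;0.03 -0.03 0 0 0 0;0.03 -0.03 0 0 0 0;0.03 -0.03 0 0 0 0"
  gripper: 0

```text
time: 0.9
tcp_pos: [0.318, -0.2606, 0.2309]
tool_rot: [0.992, 0.129, -0.0, -0.0]
force: [0.2, -0.1, 0.6]
width: -0.0003
grasp_force: 0.0
```

play_rows:
  commands: "0.03 -0.03 0 0 0 0;0.03 -0.03 0 0 0 0;0.03 -0.03 0 0 0 0;0.03 -0.03 0 0 0 0;0.03 -0.03 0 0 0 0;0.03 -0.03 0 0 0 0;0.03 -0.03 0 0 0 0;0.03 -0.03 0 0 0 0"

```text
time: 1.7
tcp_pos: [0.4886, 0.0328, 0.2309]
tool_rot: [0.992, 0.129, -0.0, 0.0]
force: [0.5, -0.6, -0.6]
width: -0.0003
grasp_force: 0.0
```

play_rows:
  commands: "0 0 0.03 0 0 0;0 0 0.03 0 0 0;0 0 0.03 0 0 0;0 0 0 0 0 0;0 0 0 0 0 0"

```text
time: 2.2
tcp_pos: [0.4878, 0.031, 0.141]
tool_rot: [0.992, 0.129, -0.001, -0.0]
force: [0.0, -0.7, 0.8]
width: -0.0002
grasp_force: 0.0
```

play_rows:
  commands: "0.007 0.0035 0.015 0 0 0;0 0 0.015 0 0 0;0 0 0.015 0 0 0;0 0 0 0 0 0;0 0 0 0 0 0"

```text
time: 2.7
tcp_pos: [0.4973, 0.0291, 0.098]
tool_rot: [0.992, 0.129, 0.001, 0.0]
force: [-0.8, -1.4, -0.2]
width: -0.0
grasp_force: 0.0
```

play_rows:
  commands: "0 0 0.003 0 0 0;0 0 0.003 0 0 0;0 0 0.002 0 0 0;0 0 0.002 0 0 0;0 0 0 0 0 0"

```text
time: 3.2
tcp_pos: [0.4962, 0.0294, 0.0864]
tool_rot: [0.992, 0.129, 0.0, 0.0]
force: [-0.0, -0.3, 1.4]
width: 0.0001
grasp_force: 0.7
```

play_rows:
  commands: "0 0 0.002 0 0 0;0 0 0.002 0 0 0;0 0 0.002 0 0 0;0 0 0 0 0 0"

```text
time: 3.6
tcp_pos: [0.4962, 0.0294, 0.0808]
tool_rot: [0.992, 0.129, 0.0, 0.0]
force: [-1.0, 1.7, 4.1]
width: 0.0
grasp_force: 2.3
```

play_rows:
  commands: "0 0 0.002 0 0 0;0 0 0.002 0 0 0;0 0 0.001 0 0 0;0 0 0 0 0 0"

```text
time: 4.0
tcp_pos: [0.4962, 0.0294, 0.0759]
tool_rot: [0.992, 0.129, 0.0, 0.0]
force: [-1.5, 0.2, 5.0]
width: 0.0002
grasp_force: 2.6
```

play_rows:
  commands: "0 0 0.0005 0 0 0;0 0 0.0005 0 0 0;0 0 0 0 0 0"

```text
time: 4.3
tcp_pos: [0.4962, 0.0294, 0.075]
tool_rot: [0.992, 0.129, 0.0, 0.0]
force: [-2.0, 0.0, 6.6]
width: -0.0001
grasp_force: 3.2
```

play_rows:
  commands: "0 0 0.0005 0 0 0;0 0 0 0 0 0"

```text
time: 4.5
tcp_pos: [0.4962, 0.0294, 0.075]
tool_rot: [0.992, 0.129, 0.0, 0.0]
force: [-4.0, -0.1, 10.3]
width: -0.0001
grasp_force: 4.8
```

play_rows:
  commands: "0 0 0.0005 0 0 0;0 0 0 0 0 0"

```text
time: 4.7
tcp_pos: [0.4963, 0.0294, 0.075]
tool_rot: [0.992, 0.129, -0.0, 0.0]
force: [-5.7, 0.6, 11.6]
width: 0.0003
grasp_force: 6.4
```

play_rows:
  commands: "0 0 0.0005 0 0 0;0 0 0 0 0 0"

```text
time: 4.9
tcp_pos: [0.4963, 0.0294, 0.075]
tool_rot: [0.992, 0.129, -0.0, 0.0]
force: [-6.5, 0.6, 16.5]
width: 0.0002
grasp_force: 8.0
```

play_rows:
  commands: "0 0 -0.01 0 0 0;0 0 -0.02 0 0 0;0 0 -0.03 0 0 0;0 0 -0.03 0 0 0;0 0 -0.03 0 0 0;0 0 -0.02 0 0 0;0 0 0 0 0 0"

```text
time: 5.6
tcp_pos: [0.4986, 0.0292, 0.2165]
tool_rot: [0.992, 0.129, 0.004, 0.001]
force: [-0.2, -0.7, 0.4]
width: 0.0001
grasp_force: 0.0
```

play_rows:
  commands: "0.015 -0.032 0 0 0 0;0.015 -0.032 0 0 0 0;0.015 -0.032 0 0 0 0;0.015 -0.032 0 0 0 0;0.015 -0.032 0 0 0 0;0.015 -0.032 0 0 0 0;0.015 -0.032 0 0 0 0;0.015 -0.031 0 0 0 0"

```text
time: 6.4
tcp_pos: [0.5459, 0.3078, 0.2105]
tool_rot: [0.992, 0.129, -0.001, 0.0]
force: [1.2, -1.0, 0.9]
width: 0.0001
grasp_force: 0.0
```

play_rows:
  commands: "0 0 0.02 0 0 0;0 0 0.01 0 0 0;0 0 0 0 0 0;0 0 0 0 0 0"

```text
time: 6.8
tcp_pos: [0.5462, 0.3057, 0.1817]
tool_rot: [0.992, 0.129, -0.001, 0.0]
force: [0.1, -0.3, 0.2]
width: -0.0002
grasp_force: 0.0
```

play_rows:
  commands: "0.0015 -0.001 0.01 0 0 0;0 0 0.008 0 0 0;0 0 0.004 0 0 0;0 0 0 0 0 0;0 0 0 0 0 0"

```text
time: 7.3
tcp_pos: [0.548, 0.3079, 0.1608]
tool_rot: [0.992, 0.129, -0.0, -0.0]
force: [1.2, 0.2, 0.2]
width: 0.0001
grasp_force: 0.0
```

play_rows:
  commands: "0 0 0.002 0 0 0;0 0 0.002 0 0 0;0 0 0.002 0 0 0;0 0 0.002 0 0 0;0 0 0.002 0 0 0;0 0 0 0 0 0"

```text
time: 7.9
tcp_pos: [0.5479, 0.308, 0.1506]
tool_rot: [0.992, 0.129, -0.0, 0.0]
force: [1.0, 0.5, -0.4]
width: 0.0002
grasp_force: 0.0
```

play_rows:
  commands: "0 0 0.002 0 0 0;0 0 0.002 0 0 0;0 0 0.002 0 0 0;0 0 0 0 0 0"

```text
time: 8.3
tcp_pos: [0.5481, 0.3081, 0.146]
tool_rot: [0.992, 0.129, 0.0, -0.0]
force: [-2.0, -1.1, 4.6]
width: 0.0001
grasp_force: 2.6
```

play_rows:
  commands: "0 0 0.002 0 0 0;0 0 0.002 0 0 0;0 0 0.001 0 0 0;0 0 0 0 0 0"

```text
time: 8.7
tcp_pos: [0.5481, 0.308, 0.1412]
tool_rot: [0.992, 0.129, 0.0, -0.0]
force: [-2.2, -1.1, 5.6]
width: -0.0001
grasp_force: 2.9
```

play_rows:
  commands: "0 0 0.001 0 0 0;0 0 0.0005 0 0 0;0 0 0 0 0 0"

```text
time: 9.0
tcp_pos: [0.5481, 0.3081, 0.1401]
tool_rot: [0.992, 0.129, 0.0, -0.0]
force: [-3.6, -0.6, 6.8]
width: 0.0003
grasp_force: 3.6
```

play_rows:
  commands: "0 0 0.0005 0 0 0;0 0 0 0 0 0"

```text
time: 9.2
tcp_pos: [0.5483, 0.3082, 0.1401]
tool_rot: [0.992, 0.129, 0.001, -0.0]
force: [-3.5, -1.8, 9.0]
width: -0.0001
grasp_force: 4.5
```

play_rows:
  commands: "0 0 0.001 0 0 0;0 0 0 0 0 0"

```text
time: 9.4
tcp_pos: [0.5486, 0.3083, 0.1401]
tool_rot: [0.992, 0.129, 0.001, -0.0]
force: [-4.8, -2.2, 11.4]
width: -0.0001
grasp_force: 6.2
```

play_rows:
  commands: "0 0 -0.01 0 0 0;0 0 -0.02 0 0 0;0 0 -0.03 0 0 0;0 0 -0.03 0 0 0;0 0 0 0 0 0"

```text
time: 9.9
tcp_pos: [0.5511, 0.3093, 0.2329]
tool_rot: [0.992, 0.129, 0.005, -0.001]
force: [1.0, 0.0, 1.3]
width: -0.0001
grasp_force: 0.0
```

play_rows:
  commands: "-0.03 0 -0.02 0 0 0;-0.03 0 -0.02 0 0 0;-0.03 0 0 0 0 0;-0.03 0 0 0 0 0;-0.03 0 0 0 0 0;0 0 0 0 0 0;0 0 0 0 0 0"

```text
time: 10.6
tcp_pos: [0.4026, 0.2696, 0.2664]
tool_rot: [0.992, 0.129, 0.0, -0.0]
force: [0.5, -0.3, -0.7]
width: 0.0003
grasp_force: 0.0
```

Run:
```python
from h import *
c=r.capture('top');s=r.capture('side')
cv2.imwrite('pics/t1.png',c['color']);cv2.imwrite('pics/s1.png',s['color'])
for n,u,v in(('wide',288,175),('tall',185,152),('mid',396,177)):
    print(n,np.median([world(c,u+a,v+b)[2] for a in range(-3,4) for b in range(-3,4)]))
```

```text
wide 0.07650424545531398
tall 0.6240790301979079
mid 0.12023649725710239
```

View pics/s1.png

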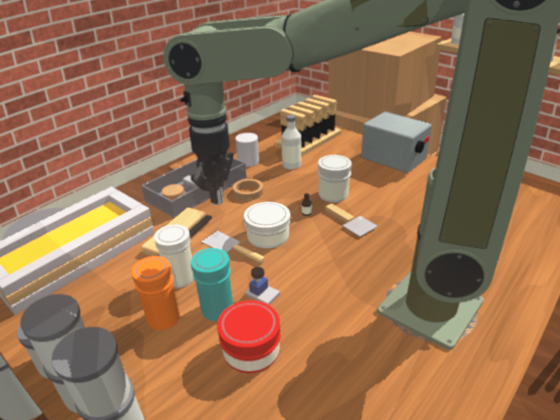

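The side view shows the white wide tub at (267,223) and the tall tub at (173,255) both upright, and the mid tub at (334,178) untouched. The arm hid the tall lid from the top camera, so I'll check it from the side depth.

Run:
```python
from h import *
import pickle
o=pickle.load(open('side.pkl','rb'));s=r.capture('side')
for n,us,vs in(('tall',range(150,200),range(215,250)),('wide',range(235,300),range(195,230)),('mid',range(310,360),range(150,185))):
  for c in(o,s):
    P=np.array([world(c,u,v) for u in us for v in vs if c['depth'][v,u]>0])
    x,y=dict(tall=(.5475,.307),wide=(.4955,.0295),mid=(.4764,-.27))[n]
    q=P[np.hypot(P[:,0]-x,P[:,1]-y)<.03]
    print(n,np.median(q,0).round(4),len(q))
```

```text
tall [0.5456 0.3077 0.1506] 281
tall [0.5455 0.3081 0.1401] 279
wide [0.4955 0.0298 0.0874] 205
wide [0.4946 0.0293 0.0752] 198
mid [ 0.4757 -0.2697  0.1195] 132
mid [ 0.4752 -0.2693  0.1194] 134
```

```bash
python3 -c "
from station import r
print(r.hand_in())"
```

```text
the job is handed in; nothing more can be done
None
```

The wide tub's lid and then the tall tub's lid are pressed fully home (tops measured at 75 mm and 140 mm), the middle tub's lid is still loose at about 119 mm, all three tubs are upright in place, and the job is handed in.

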